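# Lean the lapping glass on the drain rack

### The job

Lift the green lapping glass out of the slotted blue stand and lean it on the tilting rack to drain: centred, pale ground side facing out, its back lying flat against both uprights at the tilt the rack is clamped to, and its foot on the toe shelf. Nobody has measured how high the shelf is clamped, so feel for it: lower the glass gently and keep hold until it stands, because glass chips if it is dropped or pressed hard. Take your hand away and leave the rack's setting and everything else on the bench as it is.

Things in the scene. Friction and masses are not known exactly. Their poses are not given: they have to be found in the camera images.
- glass: Green float-glass lapping plate, pale matt ground face on one side, dark clear face on the other: 10 mm thick (its x), 160 long (its y), 130 high (its z), 0.4 to 0.65 kg. Origin: middle of its lower edge (the foot), mid thickness; z points up to the top edge; the ground face looks to its -x. It starts upright on the floor of one of the stand's three slots.
- ground_face (a point): Centre of the pale ground face of the glass: 5 mm from mid thickness, 65 mm above the foot.
- stand: Fixed blue slotted drain stand, 200 x 170 mm, slot floors 12 mm above the table; three slots 13 mm wide, 34 mm deep, 60 mm apart along its x (at -60, 0, +60 mm). Origin: centre of its underside. The three flat parts stand in the slots in any order, their x along the stand's x.
- cover: Bystander: aluminium cover plate, 10 x 110 x 85 mm high, upright in another slot of the stand. Origin at the middle of its lower edge.
- board: Bystander: wooden abrasive board, 10 x 125 x 90 mm high, upright in another slot of the stand. Origin at the middle of its lower edge.
- rack: Fixed blue steel base of the lean rack, feet 215 x 190 mm, from 78 mm in front of the hinge (-x, the open front) to 138 mm behind it. Origin on the table under the hinge line, which lies 36 mm up along its y. It carries the backrest and, clamped to the uprights, the toe shelf.
- backrest: Backrest, clamped stiffly at 15 to 30 degrees back from vertical. Origin: middle of the hinge line; z runs up the uprights, y along the hinge, -x out of the front. Two uprights 20 mm wide, centred at y = -55 and +55 mm, 175 mm long from the hinge; their rubber faces lie in the plane x = 0. Nothing lies between them above the shelf, so a finger passes there.
- backrest_top (a point): Backrest point at z = 175 mm, x = y = 0. The toe shelf, clamped square to the uprights, is 150 mm wide and reaches 42 mm out to a 5 mm high lip; its soft rubber top gives about 1 mm for 8 N, the uprights hardly at all. Its top lies 20 to 60 mm from the hinge along the backrest's z, different each time and not reported: feel for it.
- spray: Bystander: standing spray can, 66 mm across, 190 mm tall. Origin under its centre.
- head: Bystander: finned aluminium cylinder head with spark plug, 100 x 110 x 88 mm. Origin under its centre.
- piston: Bystander: piston, 68 mm across, 52 mm tall. Origin under its centre.
- brush: Bystander: hand brush lying on the table.
- spanner: Bystander: spanner lying on the table.
- paste: Bystander: jar of grinding paste, 64 mm across, 55 mm tall. Origin under its centre.
There are look-alikes about, which are no part of the job. Leave any pink, purple or yellow look-alike of the glass alone.

How it is judged:
On the way, in this order (a step that is already met when the one before it is completed fails the run):
1. the glass is lifted clear of the stand (z of glass in the frame of stand above 0.055 m and contact force between glass and stand below 0.05 N), for 0.2 s.
2. the glass is brought to stand against the rack, leaning with the backrest, while still held (contact force between glass and rack above 1.5 N and contact force between the fingers and glass above 1 N and angle between the x axis of glass and the x axis of backrest, either way round below 0.1 rad and linear speed of glass below 0.02 m/s), for 0.2 s.
At the end, for the whole second after the job is handed in: The glass stands still on the toe shelf, ground face out, back flat on both uprights: within 2.3 degrees of their plane, foot within 5 mm of them, centred within 20 mm, askew less than 3.4 degrees; the backrest has not shifted (8 mm at its top) (angle between the x axis of glass and the x axis of backrest, either way round below 0.04 rad and angle between the z axis of glass and the z axis of backrest, either way round below 0.06 rad and x of glass in the frame of backrest above -0.01 m and x of ground_face in the frame of backrest below -0.006 m and y of glass in the frame of backrest between -0.02 and 0.02 m and z of glass in the frame of backrest between 0.015 and 0.065 m and contact force between glass and rack above 1.5 N and linear speed of glass below 0.01 m/s and angular speed of glass below 0.05 rad/s and distance of backrest_top from where it was at the start of the episode below 0.008 m); the robot touches nothing.
It fails at once if the glass drops or slides as it is let go: moving faster than 0.12 m/s, out of the stand, with less than 8 N of grip on it (height (world z) of glass above 0.04 m and linear speed of glass above 0.12 m/s and contact force between the fingers and glass below 8 N).
It fails at once if the glass is pressed against the rack with more than 45 N (contact force between glass and rack above 45 N).
It fails at once if another thing on the bench is moved more than 25 mm (distance of any of cover, board, spray, head, piston, brush, spanner, paste from where it was at the start of the episode above 0.025 m).
It also fails if it takes over 48 s, if anything falls off the work surface, if the arm or the gripper's body presses on something with over 40 N, if the wrist force passes 120 N, or if a joint passes its speed limit or range.

### The arm

A 6-joint arm with a two-finger parallel gripper is mounted at the origin on the work surface. World frame = base frame: x ahead of the robot, y to its left, z up, the work surface at z = 0. Lengths are in m, angles in rad, forces in N, time in s.
With the tool pointing down it reaches from about 0.35 to 0.775 m from the base axis. Payload 5.5 kg.
Tool frame: the origin (TCP) lies on the centre line of the jaws, within the pads' length; the fingertips stand 11 mm ahead of it and the grasp point (between the pads) lies 8 mm behind it; z points along the fingers, y is the line along which they close (so a half turn about z gives the same grasp; the last joint's range is limited). The gripper opens to 85 mm and grips with 20 to 120 N. Pads are 22 mm wide; open, the fingers measure 114 mm over their backs; the gripper's body (76 mm by 85 mm) begins 54 mm behind the grasp point. The pads swing forward as they close: fully open they stand 13 mm farther back than shut.
Start: joints at [-1.288, 0.313, 0.046, 1.304, 0, 1.431], TCP at [0.236, -0.524, 0.242] pointing down, gripper open.
Joint ranges: [-2.76, 2.76], [-0.86, 1.69], [-1.03, 1.26], [-2.2, 2.34], [-1.47, 1.5], [-3.14, 3.14]. Speed limits (rad/s): [2.57, 2.57, 3.14, 3.14, 3.14, 3.14].

### API

Orientations are given as a unit quaternion [w, x, y, z].
In Python, from workcell import get_state, eyes, env gives the robot as it stands.
- The arm moves only by the shell command python3 -m inch 'ROWS' [OPENING] [FORCE]. ROWS is JSON, one flat list of numbers, 4 for each row, row after row: the shift along the tool's x, y, z in cm, then the turn about the tool's z in rad. A call has exactly 5 rows; each row shifts and turns the commanded pose from where the row before left it, along the tool's axes as they then stand; what a row does not reach is not made up. A row lasts 1/12 s, in which the tool goes at most 41.7 mm and 7.16 degrees, less where a joint would pass 70% of its speed; a pose out of reach is approached as far as the arm can. A call is refused whole if a number of a shift passes 4.17 or a number of a turn 0.125, either way. A call with a gripper value outside its range is refused whole. OPENING is the opening, from -1 (shut) to 1 (fully open), set as the call begins (- or left out, the last holds). The fingers move at their own pace and stop on an object; FORCE is the grip in N (left out, the last holds). Time passes only in rows, so rows that do not move let the fingers close, or fill a call up. It gives the time, the measured TCP pose, the force, the opening and the grip force at its end, in the units of the state.
- get_state(): the state, without advancing time (a new reading comes with each control period).
- eyes.read_camera(name): name is "scene" or "side" or "wrist"; returns the picture (420x560x3 uint8, red, green, blue); there is no depth.
- eyes.camera_info(name): a dict with "fovy" (degrees; the focal length in pixels is half the picture's height over the tangent of half this angle, whatever the lens; pixels are square), "cx", "cy" (the principal point, pixels), "D" ([k1, k2, p1, p2, k3] as OpenCV has them; the pictures are not rectified), "xyz" and "orientation" of the camera in the world. Camera axes: x right, y down, z forward; pixel columns grow to the right and rows downward; lengths in m; the calibration is good to about 2 mm. A picture is of the moment at which its call begins: read the wrist's pose just before it. camera_info takes no time and is no camera call; for the wrist camera it gives the pose at the moment of the call.
- env.hand_in(): hands the job in; it is judged then, once.
The state is a dict: "clock": time; "joint_pos": joint angles; "qvel": joint speeds; "tau": joint torques, N m; "tcp_pos": TCP position; "orientation": TCP orientation; "wrist_force": force on the tool from outside, world axes, zero at the start; "ft_torque": the same for the moment, N m; "finger_gap": finger opening in m; "grip_force": force on a finger pad.
Only numpy, scipy, OpenCV 4.12 (cv2) and the standard library are available. Lean on these libraries where they do the work, as an engineer would, in place of code of your own. Each camera call takes 0.05 s, during which the arm holds its last target. There are 200 camera calls.

## Working session

There is one attempt and no reset: what is moved stays moved. The work goes in short steps, Python scripts to look and compute and a shell command to move; the robot and the scene stay as the last step left them, time stands still between calls to the robot, and variables do not carry over. Pictures are saved under pics/ and viewed, at most 10 in all, crops included, and the job is handed in when it is done.

```bash
ls; mkdir -p pics; python3 - <<'E'
from workcell import get_state, eyes, env
import cv2,numpy as np
for n in ("scene","side"):
    im=eyes.read_camera(n); cv2.imwrite(f"pics/{n}0.png",im[:,:,::-1]); print(n,eyes.camera_info(n))
s=get_state();print({k:np.round(v,3).tolist() for k,v in s.items()})
E
```

```text
pics
scene {'fovy': 42.96157716978651, 'cx': 283.4276619810685, 'cy': 207.4735331130415, 'D': array([-0.04508842,  0.        ,  0.        ,  0.        ,  0.        ]), 'xyz': array([ 1.57958927, -0.52410371,  1.34715289]), 'orientation': array([-0.31849107,  0.787927  ,  0.4861999 , -0.20333261])}
side {'fovy': 56.27418530711134, 'cx': 277.8031852852859, 'cy': 201.86833090500753, 'D': array([-0.10728144,  0.        ,  0.        ,  0.        ,  0.        ]), 'xyz': array([0.47811199, 0.83290762, 0.77413813]), 'orientation': array([ 0.01580286, -0.0125967 ,  0.89072928, -0.45408473])}
{'clock': 0.1, 'joint_pos': [-1.288, 0.314, 0.045, 1.304, 0.0, 1.431], 'qvel': [0.002, -0.003, 0.004, -0.0, -0.001, 0.001], 'tau': [0.002, -48.173, 29.924, 0.013, -0.0, -0.0], 'tcp_pos': [0.236, -0.524, 0.241], 'orientation': [-0.001, 0.978, 0.21, -0.0], 'wrist_force': [-0.784, 0.217, -0.074], 'ft_torque': [-0.019, 0.002, -0.052], 'grip_force': 0.0, 'finger_gap': 0.085}
```

View pics/scene0.png

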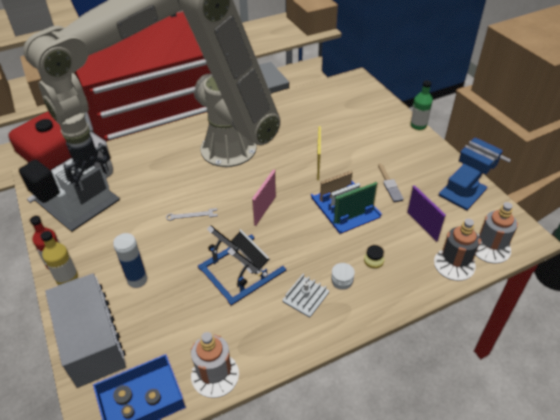

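View pics/side0.png

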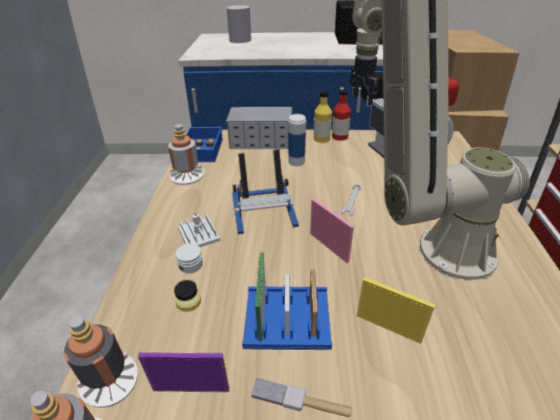

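```bash
python3 - <<'E'
import cv2,numpy as np
s=cv2.imread("pics/scene0.png");d=cv2.imread("pics/side0.png")
def c(im,x,y,w,h,k=4):
    o=cv2.resize(im[y:y+h,x:x+w],None,fx=k,fy=k,interpolation=cv2.INTER_CUBIC)
    for i in range(0,w,10): cv2.putText(o,str(x+i),(i*k,8),0,.3,(0,0,255),1); cv2.line(o,(i*k,10),(i*k,14),(0,0,255))
    for j in range(10,h,10): cv2.putText(o,str(y+j),(0,j*k+3),0,.3,(0,0,255),1)
    return o
a=np.hstack([c(s,305,165,100,75),c(s,195,220,100,75)])
b=np.hstack([c(d,240,250,100,75 +0),c(d,220,145,100,75)])
cv2.imwrite("pics/crop1.png",np.vstack([a,b]))
cv2.imwrite("pics/crop2.png",c(d,235,245,110,105,5))
E
```

```text
(no output)
```

View pics/crop1.png

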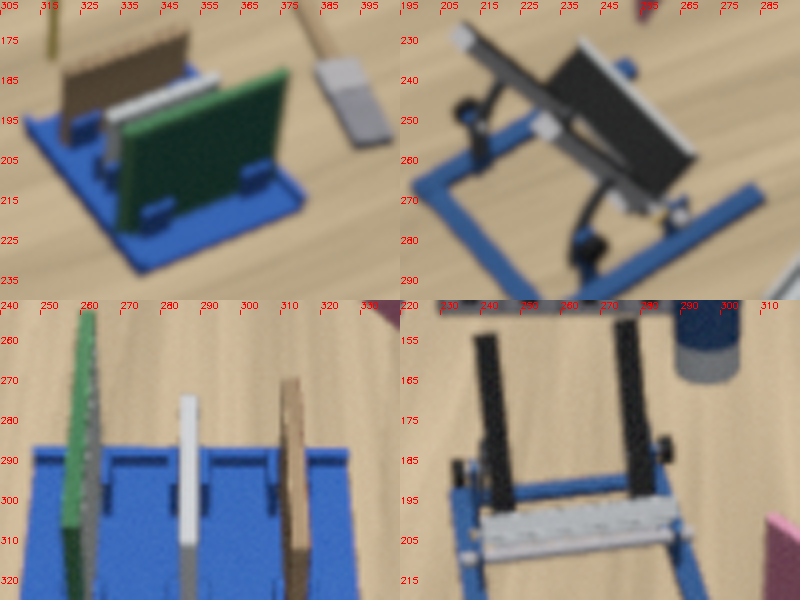

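View pics/crop2.png

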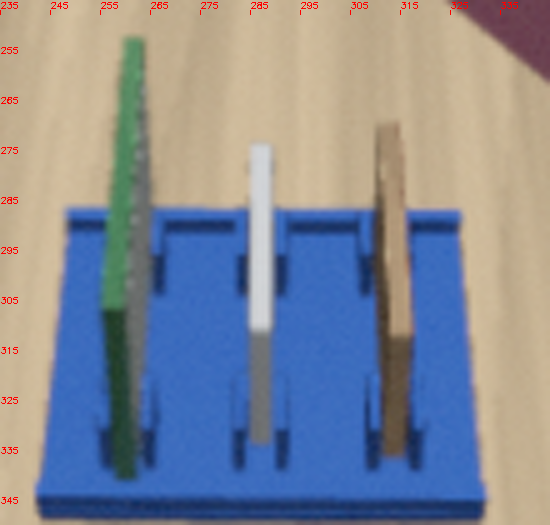

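The meant part is the green plate at scene (352,203) / side (259,300), in the stand's outer (+x) slot. Pink scene (264,198), yellow (319,155) and purple (425,213) are look-alikes outside the stand. The enlarged crop confirms it: green body, grey-pale face on the side nearest the robot (−x), dark face towards +x. The rack's front faces world +y. Upright tops are at side (241,153) and (276,150).

```bash
cat > h.py <<'E'
import numpy as np, cv2
from scipy.optimize import least_squares
from scipy.spatial.transform import Rotation as R
from workcell import get_state, eyes, env
def info(n):
    c=eyes.camera_info(n); f=210/np.tan(np.radians(c['fovy']/2))
    return dict(K=np.array([[f,0,c['cx']],[0,f,c['cy']],[0,0,1.]]),D=np.array(c['D']),t=np.array(c['xyz']),R=R.from_quat(np.roll(c['orientation'],-1)).as_matrix())
def proj(c,P):
    P=np.atleast_2d(P); Rw=c['R'].T
    return cv2.projectPoints(P.reshape(-1,1,3),cv2.Rodrigues(Rw)[0],-Rw@c['t'],c['K'],c['D'])[0][:,0]
def Rz(a): return R.from_euler('z',a).as_matrix()
E
cat > fit.py <<'E'
from h import *
S,D=info('scene'),info('side')
g=lambda ox,oy,k,u,v:(ox+(u+.5)/k-.5,oy+(v+.5)/k-.5)
A=lambda u,v:g(305,165,4,u,v); B=lambda u,v:g(195,220,4,u,v); C=lambda u,v:g(235,245,5,u,v); E=lambda u,v:g(220,145,4,u,v)
# glass: [x,y,yaw,lean]
gl=[(S,A(289,73),(5,80,130)),(S,A(137,135),(5,-80,130)),(S,A(121,125),(-5,-80,130)),
 (D,C(124,38),(5,-80,130)),(D,C(144,38),(-5,-80,130)),(D,C(102,307),(5,80,130)),(D,C(126,307),(-5,80,130)),(D,C(116,478),(5,80,0)),(D,C(136,478),(-5,80,0))]
def rg(p):
    M=Rz(p[2])@R.from_euler('y',p[3]).as_matrix()
    return np.concatenate([proj(c,[p[0],p[1],.012]+M@np.array(q)/1000)[0]-uv for c,uv,q in gl])
f=least_squares(rg,[.55,.2,0,0],loss='soft_l1');print('glass',f.x.round(4),'res',rg(f.x).round(1).reshape(-1,2).tolist())
# rack: x,y,yaw,tilt
hz=.012
rk=[(S,B(62,37),'b',(4,-55,175)),(S,B(147,125),'b',(4,55,175)),(D,E(86,34),'b',(2,55,175)),(D,E(225,21),'b',(2,-55,175)),
 (S,(199,266),'r',(138,-95,6)),(S,(237,299),'r',(138,95,0)),(S,(285,268),'r',(-78,95,6)),(D,(240,229),'r',(-78,87,6)),(D,(295,223),'r',(-78,-87,6))]
def rr(p):
    o=[]
    for c,uv,t,q in rk:
        q=np.array(q)/1000
        if t=='b': q=np.array([0,0,.036])+R.from_euler('y',p[3]).as_matrix()@q
        o.append(proj(c,np.array([p[0],p[1],0])+Rz(p[2])@q)[0]-uv)
    return np.concatenate(o)
f=least_squares(rr,[.5,-.2,-1.57,.35],loss='soft_l1');print('rack',f.x.round(4),np.degrees(f.x[3]),'res',rr(f.x).round(1).reshape(-1,2).tolist())
E
python3 fit.py
```

```text
glass [ 0.5516  0.24    0.0202 -0.0089] res [[1.1, -0.7], [-2.2, -0.2], [0.2, 0.4], [-0.2, -0.9], [0.1, -0.9], [-0.0, -0.5], [0.1, -0.5], [-0.2, 2.6], [0.2, 2.6]]
rack [ 0.5685 -0.1572 -1.3529  0.5394] 30.907698274168418 res [[0.1, 0.0], [0.3, 0.3], [-0.3, -0.1], [-0.1, -0.5], [-1.3, -0.3], [-4.9, 6.7], [2.8, 0.3], [0.4, 4.3], [1.9, 3.0]]
```

```bash
R='[2.6,-2.3,-1.2,0, 2.6,-2.3,-1.2,0, 2.6,-2.3,-1.2,0, 2.6,-2.3,-1.2,0, 2.6,-2.3,-1.2,0]'
python3 -m inch '[2.6,-2.3,-1.2,0, 2.6,-2.3,-1.2,0, 2.6,-2.3,-1.2,0, 2.6,-2.3,-1.2,0, 2.6,-2.3,-1.2,0]'
python3 -m inch '[2.6,-2.3,-1.2,0, 2.6,-2.3,-1.2,0, 2.6,-2.3,-1.2,0, 2.6,-2.3,-1.2,0, 2.6,-2.3,-1.2,0]'
python3 -m inch '[2.6,-2.3,-1.2,0, 2.6,-2.3,-1.2,0, 2.6,-2.3,-1.2,0, 2.6,-2.3,-1.2,0, 0,0,0,0]'
python3 - <<'E'
from h import *
import json
im=eyes.read_camera('wrist');c=info('wrist');cv2.imwrite('pics/w1.png',im[:,:,::-1])
np.savez('w1.npz',**c);print(c['t'],c['R'][:,2],c['K'][0,0],get_state()['tcp_pos'])
for q in [(.5685,-.157,.036),(.55,.24,.14)]: print(proj(c,q))
E
```

```text
clock: 0.52
tcp_pos: [0.3074, -0.3645, 0.3023]
orientation: [-0.0, 0.978, 0.21, -0.0]
wrist_force: [0.7, 0.6, 0.9]
finger_gap: 0.0854
grip_force: 0.0
clock: 0.93
tcp_pos: [0.3788, -0.2062, 0.3627]
orientation: [-0.0, 0.978, 0.21, -0.0]
wrist_force: [0.4, 0.3, -0.0]
finger_gap: 0.0852
grip_force: 0.0
clock: 1.35
tcp_pos: [0.4375, -0.0768, 0.4122]
orientation: [-0.0, 0.977, 0.213, 0.002]
wrist_force: [-1.0, -0.2, -0.5]
finger_gap: 0.0856
grip_force: 0.0
[ 0.51281417 -0.04398327  0.5424657 ] [-0.29147192 -0.13263261 -0.94733981] 304.2017517138593 [ 0.4367842  -0.07888707  0.41110868]
[[357.97028267  98.47480485]]
[[ 63.0445339  -38.28586169]]
```

View pics/w1.png

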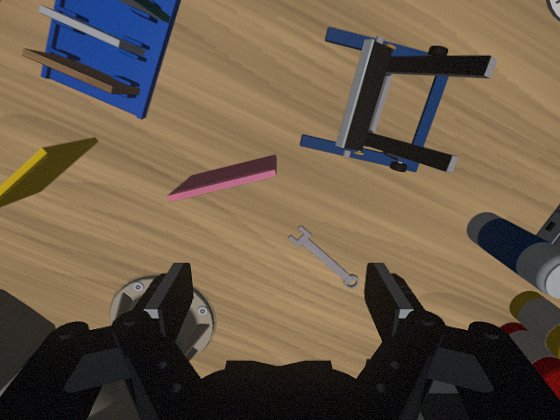

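```bash
python3 - <<'E'
import cv2
im=cv2.imread('pics/w1.png');x,y,w,h,k=295,15,205,165,3.9
o=cv2.resize(im[y:y+h,x:x+w],(int(w*k),int(h*k)-43*0),interpolation=cv2.INTER_CUBIC)[:600]
for i in range(0,w,10): cv2.putText(o,str(x+i),(int((i+.5)*k),8),0,.3,(0,0,255),1);cv2.line(o,(int((i+.5)*k),10),(int((i+.5)*k),600),(0,0,255) if i%50==5 else (60,60,160),1)
for j in range(5,h,10): cv2.putText(o,str(y+j),(0,int((j+.5)*k)),0,.3,(0,0,255),1);cv2.line(o,(20,int((j+.5)*k)),(800,int((j+.5)*k)),(60,60,160),1)
cv2.imwrite('pics/w1c.png',o)
E
```

```text
(no output)
```

View pics/w1c.png

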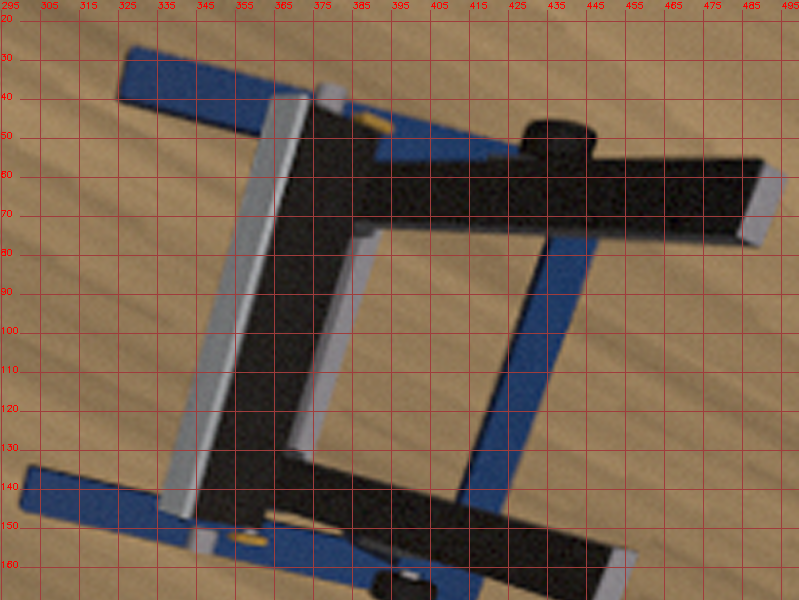

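```bash
cat > fit2.py <<'E'
from h import *
S,D=info('scene'),info('side'); W=dict(np.load('w1.npz'))
g=lambda ox,oy,k,u,v:(ox+(u+.5)/k-.5,oy+(v+.5)/k-.5)
B=lambda u,v:g(195,220,4,u,v); E=lambda u,v:g(220,145,4,u,v); w=lambda u,v:g(295,15,3.9,u,v)
rk=[(S,B(62,37),'b',(4,-55,175)),(S,B(147,125),'b',(4,55,175)),(D,E(86,34),'b',(2,55,175)),(D,E(225,21),'b',(2,-55,175)),
 (W,w(766,158),'b',(0,65,175)),(W,w(737,238),'b',(0,45,175)),(W,w(615,547),'b',(0,-45,175)),
 (W,w(132,46),'h',(-78,95,0)),(W,w(20,508),'h',(-78,-95,0)),
 (W,w(308,97),'s',(-42,75,5)),(W,w(192,518),'s',(-42,-75,5)),(W,w(352,235),'s',(0,45,0)),(W,w(292,445),'s',(0,-45,0))]
def rr(p):
    o=[]
    for c,uv,t,q in rk:
        q=np.array(q)/1000
        if t=='h': q[2]=p[4]
        if t=='s': q[2]+=p[5]
        if t in'bs': q=np.array([0,0,.036])+R.from_euler('y',p[3]).as_matrix()@q
        o.append(proj(c,np.array([p[0],p[1],0])+Rz(p[2])@q)[0]-uv)
    return np.concatenate(o)
f=least_squares(rr,[.5685,-.157,-1.35,.4,.01,.04],loss='soft_l1',bounds=([-2]*4+[.005,.015],[2]*4+[.03,.065]));p=f.x
print('rack',p.round(4),'tilt',np.degrees(p[3]),'res',rr(p).round(1).reshape(-1,2).tolist())
J=f.jac;print('sd',np.sqrt(np.diag(np.linalg.inv(J.T@J))).round(4))
E
python3 fit2.py; python3 - <<'E'
from h import *
s=get_state();p=s['tcp_pos'];q=R.from_quat(np.roll(s['orientation'],-1)).as_matrix()
print(q.round(3).tolist(), (q.T@(np.array([.5516,.24,.25])-p)*100).round(2))
E
```

```text
rack [ 0.5698 -0.1643 -1.3582  0.4897  0.0079  0.0301] tilt 28.0593095796605 res [[-0.0, -1.2], [0.0, -0.9], [-0.1, -1.4], [0.1, -1.6], [0.5, 0.0], [0.4, -1.0], [0.3, 0.4], [-0.7, -0.2], [-0.5, 0.6], [0.4, -0.2], [-0.6, 0.6], [0.6, -4.5], [-2.5, 2.9]]
sd [0.0006 0.0013 0.0064 0.0135 0.0064 0.0018]
[[0.91, 0.416, 0.002], [0.416, -0.91, -0.0], [0.001, 0.001, -1.0]] [ 23.68 -24.25  16.12]
```

Wrist crop: the rack's upright tops are at (491,57–77) and about (452,156), the shelf lip runs (374,40)→(344,147), and the feet's front ends are at (328,27) and (300,145). The fit gives 28° tilt and a shelf height of about 30 mm, which I'll check by touch. Next I go over the glass and turn the jaws.

```bash
python3 -m inch '[2.37,-2.43,1.6,0, 2.37,-2.43,1.6,0, 2.37,-2.43,1.6,0, 2.37,-2.43,1.6,0, 2.37,-2.43,1.6,0]' 0 60 >/dev/null
python3 -m inch '[2.37,-2.43,1.6,0, 2.37,-2.43,1.6,0, 2.37,-2.43,1.6,0, 2.37,-2.43,1.6,0, 2.37,-2.43,1.6,0]' >/dev/null
python3 -m inch '[0,0,0,-0.116, 0,0,0,-0.116, 0,0,0,-0.116, 0,0,0,-0.116, 0,0,0,-0.116]' >/dev/null
python3 -m inch '[0,0,0,-0.116, 0,0,0,-0.116, 0,0,0,-0.116, 0,0,0,-0.116, 0,0,0,-0.116]'
cat > to.py <<'E'
from h import *
import sys
x,y,z,yaw=map(float,sys.argv[1:5])
s=get_state();p=s['tcp_pos'];q=R.from_quat(np.roll(s['orientation'],-1)).as_matrix()
print('t',round(s['clock'],2),'tcp',np.round(p,4),'tool cm',(q.T@(np.array([x,y,z])-p)*100).round(2),'turn',round(-(yaw-np.arctan2(q[1,0],q[0,0])),3),'wf',np.round(s['wrist_force'],2),'gap',s['finger_gap'],s['grip_force'],np.round(s['joint_pos'],2))
E
python3 to.py .5506 .24 .13 1.591
python3 - <<'E'
from h import *
im=eyes.read_camera('wrist');c=info('wrist');np.savez('w2.npz',**c)
o=im[:,:,::-1].copy()
# draw predicted glass top corners
for q in [(5,80),(5,-80),(-5,80),(-5,-80)]:
    P=np.array([.5505,.24,.142])+Rz(.0202)@np.array([*q,0])/1000; u=proj(c,P)[0]; cv2.circle(o,tuple(np.round(u).astype(int).tolist()),2,(0,0,255),-1); print(q,u.round(1))
cv2.imwrite('pics/w2.png',o)
E
```

```text
clock: 3.07
tcp_pos: [0.5522, 0.2358, 0.2492]
orientation: [-0.0, 0.701, 0.713, -0.001]
wrist_force: [-0.6, 0.4, -0.0]
finger_gap: 0.0424
grip_force: 0.0
t 3.07 tcp [0.5522 0.2358 0.2492] tool cm [ 0.44 -0.13 11.92] turn -0.004 wf [-0.61  0.41 -0.03] gap 0.042435222803692725 0.0 [ 0.27  0.36  0.13  1.34 -0.    1.82]
(5, 80) [282.   99.2]
(5, -80) [281.3 284.6]
(-5, 80) [268.6  99.2]
(-5, -80) [270.3 284.6]
```

View pics/w2.png

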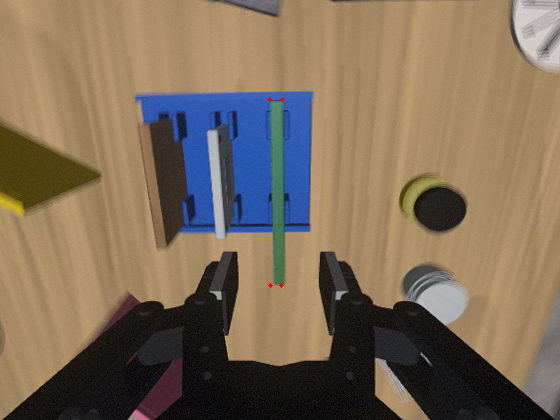

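The glass top edge lies at (271–284,101) to (274–285,284), centred between the fingers and within 3 mm of the prediction. Descending and gripping.

```bash
python3 -m inch '[0.08,0,2.4,0, 0.08,0,2.4,0, 0.08,0,2.4,0, 0.08,0.04,2.4,0, 0.08,0.04,2.4,0]' 0 60
python3 -m inch '[0,0,0,0, 0,0,0,0, 0,0,0,0, 0,0,0,0, 0,0,0,0]' -1 60
python3 -m inch '[0,0,0,0, 0,0,0,0, 0,0,0,0, 0,0,0,0, 0,0,0,0]'
python3 to.py .5530 .239 .128 1.591
```

```text
clock: 3.53
tcp_pos: [0.5527, 0.2401, 0.1285]
orientation: [-0.0, 0.704, 0.71, -0.001]
wrist_force: [0.2, -0.2, -0.6]
finger_gap: 0.0423
grip_force: 0.0
clock: 3.95
tcp_pos: [0.5533, 0.2413, 0.131]
orientation: [0.0, 0.703, 0.711, 0.0]
wrist_force: [0.2, 0.2, -5.4]
finger_gap: 0.009
grip_force: 60.7
clock: 4.37
tcp_pos: [0.5532, 0.2415, 0.1308]
orientation: [0.0, 0.703, 0.711, 0.0]
wrist_force: [0.0, 0.3, -2.1]
finger_gap: 0.0086
grip_force: 61.2
t 4.37 tcp [0.5532 0.2415 0.1308] tool cm [-0.25 -0.02  0.28] turn -0.008 wf [ 0.01  0.32 -2.08] gap 0.008580487422875066 61.17577314376831 [ 0.28  0.42 -0.08  1.07 -0.    1.84]
```

```bash
python3 -m inch '[0,0,-0.5,0, 0,0,-1.5,0, 0,0,-2.5,0, 0,0,-2.5,0, 0,0,-2,0]'
python3 -m inch '[0,0,-2,0, 0,0,-2,0, 0,0,-2,0, 0,0,-1.5,0, 0,0,-0.5,0]'
python3 -m inch '[0,0,0,0.114, 0,0,0,0.114, 0,0,0,0.114, 0,0,0,0.114, 0,0,0,0.114]' >/dev/null
python3 -m inch '[0,0,0,0.114, 0,0,0,0.114, 0,0,0,0.114, 0,0,0,0.114, 0,0,0,0.114]' > /dev/null
python3 -m inch '[0,0,0,0.114, 0,0,0,0.114, 0,0,0,0, 0,0,0,0, 0,0,0,0]'
python3 to.py .5705 -.1674 .30 .213
```

```text
clock: 4.78
tcp_pos: [0.5529, 0.2416, 0.2219]
orientation: [0.0, 0.703, 0.711, 0.0]
wrist_force: [0.9, 0.3, -4.8]
finger_gap: 0.0087
grip_force: 60.7
clock: 5.2
tcp_pos: [0.5537, 0.2417, 0.3031]
orientation: [0.001, 0.703, 0.711, 0.002]
wrist_force: [0.3, -0.4, -5.6]
finger_gap: 0.0087
grip_force: 60.7
clock: 6.45
tcp_pos: [0.5568, 0.2245, 0.2996]
orientation: [-0.007, 0.993, 0.121, -0.002]
wrist_force: [-0.6, 0.4, -4.9]
finger_gap: 0.0087
grip_force: 60.6
t 6.45 tcp [0.5568 0.2245 0.2996] tool cm [-8.13 38.36 -0.56] turn 0.031 wf [-0.59  0.45 -4.93] gap 0.008733551096654562 60.59806823730469 [0.24 0.36 0.25 1.46 0.01 3.14]
```

```bash
python3 -m inch '[-0.3,1.7,0,0, -0.58,3.3,0,0, -0.58,3.3,0,0, -0.58,3.3,0,0, -0.58,3.3,0,0]' >/dev/null
python3 -m inch '[-0.58,3.3,0,0, -0.58,3.3,0,0, -0.58,3.3,0,0, -0.58,3.3,0,0, -0.58,3.3,0,0]' >/dev/null
python3 -m inch '[-0.58,3.3,0,0, -0.58,3.3,0,0, -0.3,1.7,0,0, -0.15,0.9,0,0, 0,0,0,0]'
python3 -m inch '[0,0,0,0, 0,0,0,0, 0,0,0,0, 0,0,0,0, 0,0,0,0]' >/dev/null
python3 to.py .5705 -.1674 .215 .213
```

```text
clock: 7.7
tcp_pos: [0.586, -0.1883, 0.294]
orientation: [-0.007, 0.993, 0.121, -0.001]
wrist_force: [-0.2, 0.1, -5.5]
finger_gap: 0.0086
grip_force: 60.7
t 8.12 tcp [ 0.5861 -0.1855  0.2951] tool cm [-1.07 -2.03  8.03] turn 0.032 wf [-0.57 -0.05 -5.78] gap 0.00868211849915406 60.65609335899353 [-0.44  0.4   0.29  1.48  0.01  2.45]
```

```bash
python3 -m inch '[-0.3,-0.7,0,0.016, -0.4,-0.7,0,0.016, -0.37,-0.63,0,0, 0,0,1.5,0, 0,0,2,0]'
python3 -m inch '[0,0,2,0, 0,0,1.5,0, 0,0,1,0, 0,0,0,0, 0,0,0,0]'
python3 to.py .5705 -.1674 .19 .213
python3 - <<'E'
from h import *
im=eyes.read_camera('side');im2=eyes.read_camera('scene')
a=cv2.resize(im[90:240,200:340],None,fx=2.8,fy=4*.7)[:,:,::-1]; b=cv2.resize(im2[180:330,170:310],None,fx=2.8,fy=2.8)[:,:,::-1]
cv2.imwrite('pics/p1.png',np.hstack([a,b]))
s=get_state();print(R.from_quat(np.roll(s['orientation'],-1)).as_matrix().round(4).tolist())
E
```

```text
clock: 8.53
tcp_pos: [0.5712, -0.1683, 0.2623]
orientation: [-0.006, 0.994, 0.106, 0.001]
wrist_force: [0.4, 1.1, -5.1]
finger_gap: 0.0085
grip_force: 60.7
clock: 8.95
tcp_pos: [0.5702, -0.1678, 0.2151]
orientation: [-0.007, 0.994, 0.106, -0.001]
wrist_force: [0.7, 0.5, -4.5]
finger_gap: 0.0086
grip_force: 60.5
t 8.95 tcp [ 0.5702 -0.1678  0.2151] tool cm [ 0.04 -0.    2.51] turn -0.001 wf [ 0.72  0.53 -4.52] gap 0.008611781792603268 60.53914189338684 [-0.43  0.37  0.06  1.27  0.01  2.5 ]
[[0.9776, 0.2103, -0.0015], [0.2103, -0.9776, 0.0124], [0.0012, -0.0124, -0.9999]]
```

View pics/p1.png

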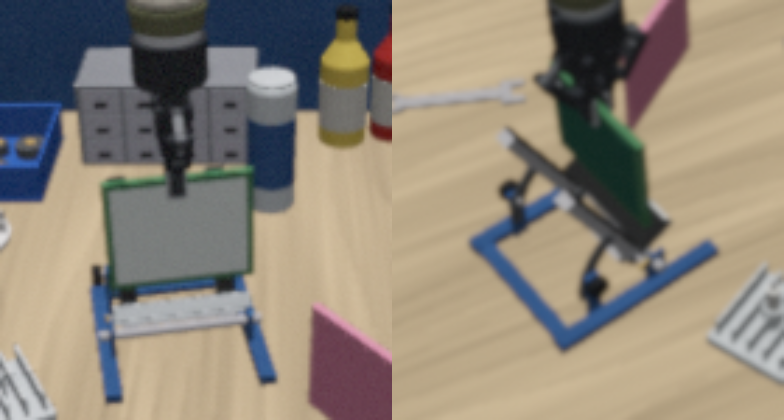

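Side view: the glass hangs centred over the shelf at crop (180,230), pale face to the front, with the foot clear of the shelf. Now I feel for the shelf.

```bash
f(){ grep -E "tcp_pos|wrist_force" ; }
python3 -m inch '[0,0,0.4,0, 0,0,0.4,0, 0,0,0.3,0, 0,0,0.2,0, 0,0,0.1,0]' | f
python3 -m inch '[0,0,0.06,0, 0,0,0.06,0, 0,0,0.06,0, 0,0,0.06,0, 0,0,0.06,0]' | f
python3 -m inch '[0,0,0.06,0, 0,0,0.06,0, 0,0,0.06,0, 0,0,0.06,0, 0,0,0,0]' | f
```

```text
tcp_pos: [0.5704, -0.168, 0.2005]
wrist_force: [-0.2, 0.1, -5.9]
tcp_pos: [0.5707, -0.1681, 0.1981]
wrist_force: [0.0, -0.5, -6.4]
tcp_pos: [0.5705, -0.168, 0.1955]
wrist_force: [0.3, 1.1, -5.1]
```

```bash
f(){ grep -E "tcp_pos|wrist_force" ; }
python3 -m inch '[0,0,0.05,0, 0,0,0.05,0, 0,0,0.05,0, 0,0,0.05,0, 0,0,0,0]' | f
python3 -m inch '[0,0,0.05,0, 0,0,0.05,0, 0,0,0.05,0, 0,0,0.05,0, 0,0,0,0]' | f
```

```text
tcp_pos: [0.5705, -0.168, 0.1935]
wrist_force: [-1.4, 0.1, -6.5]
tcp_pos: [0.5707, -0.168, 0.192]
wrist_force: [-1.4, 0.8, -3.0]
```

```bash
python3 -m inch '[0,0,0.04,0, 0,0,0.04,0, 0,0,0.04,0, 0,0,0.04,0, 0,0,0,0]' | grep -E "tcp_pos|wrist_force"
```

```text
tcp_pos: [0.5708, -0.168, 0.191]
wrist_force: [-2.4, -0.1, 5.1]
```

Shelf contact at TCP z≈0.192, which puts the shelf about 32 mm up. I ease the load, then slide the foot down the shelf slope into the corner.

```bash
f(){ grep -E "tcp_pos|wrist_force" ; }
python3 -m inch '[0,0,-0.08,0, 0,0.1,0.05,0, 0,0.1,0.05,0, 0,0.1,0.05,0, 0,0,0,0]' | f
python3 -m inch '[0,0.06,0.03,0, 0,0.06,0.03,0, 0,0.06,0.03,0, 0,0,0,0, 0,0,0,0]' | f
```

```text
tcp_pos: [0.5717, -0.1711, 0.1894]
wrist_force: [-0.6, 0.1, 3.6]
tcp_pos: [0.5719, -0.1727, 0.1886]
wrist_force: [0.5, 1.3, 5.6]
```

```bash
python3 -m inch '[0,0.06,0.03,0, 0,0.06,0.03,0, 0,0.06,0.03,0, 0,0,0,0, 0,0,0,0]' | grep -E "tcp_pos|wrist_force"
```

```text
tcp_pos: [0.5722, -0.1744, 0.1876]
wrist_force: [0.8, 1.2, 6.3]
```

```bash
python3 -m inch '[0,0.05,0.02,0, 0,0.05,0.02,0, 0,0.05,0.02,0, 0,0,0,0, 0,0,0,0]' | grep -E "tcp_pos|wrist_force"
```

```text
tcp_pos: [0.5725, -0.1758, 0.1869]
wrist_force: [-0.2, 1.4, 4.8]
```

```bash
python3 -m inch '[0,0.05,0.02,0, 0,0.05,0.02,0, 0,0.05,0.02,0, 0,0,0,0, 0,0,0,0]' | grep -E "tcp_pos|wrist_force"
```

```text
tcp_pos: [0.5727, -0.1767, 0.1867]
wrist_force: [-1.3, 3.3, 8.1]
```

The foot is in the corner: the horizontal force is rising and the position matches. I lower the grip to 20 N and tip the top back along the arc.

```bash
f(){ grep -E "tcp_pos|wrist_force|gap|grip" ; }
python3 -m inch '[0,0,0,0, 0,0,0,0, 0,0,0,0, 0,0.1,0,0, 0,0.1,0,0]' -1 20 | f
python3 -m inch '[0,0.12,0.01,0, 0,0.12,0.01,0, 0,0.12,0.01,0, 0,0.12,0.02,0, 0,0,0,0]' | f
```

```text
tcp_pos: [0.573, -0.1779, 0.1867]
wrist_force: [-0.6, 5.5, 8.9]
finger_gap: 0.0086
grip_force: 63.4
tcp_pos: [0.5737, -0.1809, 0.1866]
wrist_force: [-2.2, 9.3, 12.2]
finger_gap: 0.0087
grip_force: 68.9
```

```bash
f(){ grep -E "tcp_pos|wrist_force|gap|grip" ; }
python3 -m inch '[0,-0.15,-0.02,0, 0,-0.15,-0.02,0, 0,-0.15,-0.02,0, 0,0,0,0, 0,0,0,0]' -0.85 20 | f
python3 -m inch '[0,0,0,0, 0,0,0,0, 0,0,0,0, 0,0,0,0, 0,0,0,0]' -0.8 20 | f
```

```text
tcp_pos: [0.5729, -0.1778, 0.1867]
wrist_force: [-0.2, 5.3, 7.5]
finger_gap: 0.0086
grip_force: 63.2
tcp_pos: [0.573, -0.1778, 0.1867]
wrist_force: [-1.2, 4.9, 9.3]
finger_gap: 0.0088
grip_force: 59.7
```

```bash
f(){ grep -E "tcp_pos|wrist_force|gap|grip" |tr '\n' ' ';echo; }
python3 -m inch '[0,-0.1,-0.04,0, 0,0,0,0, 0,0,0,0, 0,0,0,0, 0,0,0,0]' -0.78 20 | f
python3 -m inch '[0,0,0,0, 0,0,0,0, 0,0,0,0, 0,0,0,0, 0,0,0,0]' -0.77 20 | f
python3 -m inch '[0,0,0,0, 0,0,0,0, 0,0,0,0, 0,0,0,0, 0,0,0,0]' -0.76 20 | f
```

```text
tcp_pos: [0.5729, -0.1778, 0.1867] wrist_force: [0.4, 5.5, 4.8] finger_gap: 0.0097 grip_force: 28.6 
tcp_pos: [0.573, -0.1784, 0.1866] wrist_force: [1.6, 2.7, 3.7] finger_gap: 0.0098 grip_force: 18.3 
tcp_pos: [0.5729, -0.1787, 0.1866] wrist_force: [1.8, 2.5, 3.3] finger_gap: 0.0103 grip_force: 8.3
```

```bash
f(){ grep -E "tcp_pos|wrist_force|gap|grip" |tr '\n' ' ';echo; }
python3 -m inch '[0,0,0,0, 0,0.1,0,0, 0,0.1,0,0, 0,0.1,0,0, 0,0,0,0]' -0.74 20 | f
python3 -m inch '[0,0,0,0, 0,0.1,0.01,0, 0,0.1,0.01,0, 0,0.1,0.01,0, 0,0,0,0]' -0.72 20 | f
python3 -m inch '[0,0,0,0, 0,0.1,0.01,0, 0,0.1,0.01,0, 0,0.1,0.01,0, 0,0,0,0]' -0.70 20 | f
```

```text
tcp_pos: [0.5729, -0.1817, 0.1861] wrist_force: [-0.7, 0.1, -1.0] finger_gap: 0.0115 grip_force: 1.6 
tcp_pos: [0.5742, -0.1846, 0.1863] wrist_force: [0.4, 0.3, -0.6] finger_gap: 0.012 grip_force: 0.1 
tcp_pos: [0.5748, -0.1876, 0.1859] wrist_force: [0.3, -0.1, -0.4] finger_gap: 0.0128 grip_force: 0.1
```

```bash
f(){ grep -E "clock|tcp_pos|wrist_force|gap|grip" |tr '\n' ' ';echo; }
python3 -m inch '[0,0.08,0.01,0, 0,0.08,0.01,0, 0,0.08,0.01,0, 0,0.08,0.01,0, 0,0.08,0.01,0]' -0.67 20 | f
python3 -m inch '[0,0.08,0.01,0, 0,0.08,0.01,0, 0,0.08,0.01,0, 0,0.08,0.01,0, 0,0.08,0.01,0]' -0.64 20 | f
python3 -m inch '[0,0.08,0.02,0, 0,0.08,0.02,0, 0,0.08,0.02,0, 0,0.08,0.02,0, 0,0.08,0.02,0]' -0.61 20 | f
python3 - <<'E'
from h import *
im=eyes.read_camera('side');im2=eyes.read_camera('scene')
a=cv2.resize(im[90:240,200:340],None,fx=2.8,fy=2.8)[:,:,::-1]; b=cv2.resize(im2[180:330,170:310],None,fx=2.8,fy=2.8)[:,:,::-1]
cv2.imwrite('pics/p2.png',np.hstack([a,b]))
E
```

```text
clock: 18.22 tcp_pos: [0.5756, -0.1913, 0.1853] wrist_force: [0.4, 0.4, 0.5] finger_gap: 0.014 grip_force: 0.2 
clock: 18.63 tcp_pos: [0.5764, -0.1952, 0.1848] wrist_force: [-0.0, -0.0, -0.5] finger_gap: 0.0152 grip_force: 0.2 
clock: 19.05 tcp_pos: [0.5773, -0.1991, 0.1838] wrist_force: [0.4, -0.7, -0.4] finger_gap: 0.0166 grip_force: 0.3
```

View pics/p2.png

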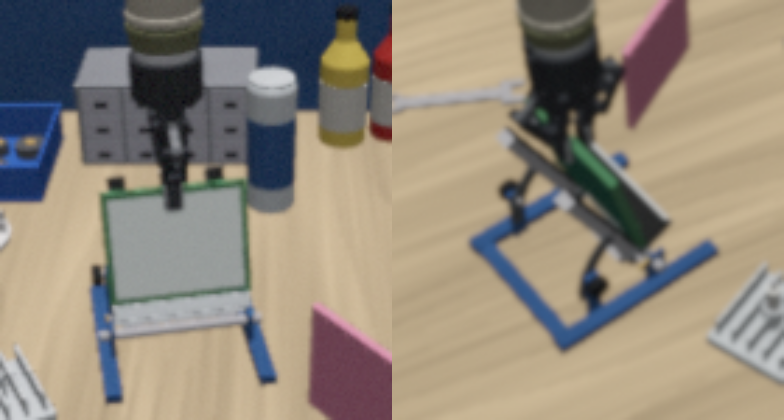

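Side view: the glass stands on the shelf and follows the fingers back, centred, with the upright tops visible behind it at crop (115,182) and (215,175). Continuing the arc.

```bash
f(){ grep -E "clock|tcp_pos|wrist_force|gap|grip" |tr '\n' ' ';echo; }
python3 -m inch '[0,0.08,0.02,0, 0,0.08,0.02,0, 0,0.08,0.02,0, 0,0.08,0.02,0, 0,0.08,0.02,0]' -0.58 20 | f
python3 -m inch '[0,0.08,0.03,0, 0,0.08,0.03,0, 0,0.08,0.03,0, 0,0.08,0.03,0, 0,0.08,0.03,0]' -0.55 20 | f
python3 -m inch '[0,0.08,0.03,0, 0,0.08,0.03,0, 0,0.08,0.03,0, 0,0.08,0.03,0, 0,0.08,0.03,0]' -0.52 20 | f
python3 -m inch '[0,0.08,0.04,0, 0,0.08,0.04,0, 0,0.08,0.04,0, 0,0.08,0.04,0, 0,0.08,0.04,0]' -0.49 20 | f
```

```text
clock: 19.57 tcp_pos: [0.5781, -0.203, 0.1827] wrist_force: [-0.1, -0.4, -0.9] finger_gap: 0.0182 grip_force: 0.3 
clock: 19.98 tcp_pos: [0.579, -0.2069, 0.1812] wrist_force: [-0.7, -1.3, -0.5] finger_gap: 0.0195 grip_force: 0.4 
clock: 20.4 tcp_pos: [0.5798, -0.2108, 0.1796] wrist_force: [-1.0, -0.8, 0.3] finger_gap: 0.0205 grip_force: 0.4 
clock: 20.82 tcp_pos: [0.5806, -0.2147, 0.1776] wrist_force: [0.6, -1.0, -0.6] finger_gap: 0.0221 grip_force: 0.5
```

```bash
f(){ grep -E "clock|tcp_pos|wrist_force|gap|grip" |tr '\n' ' ';echo; }
python3 -m inch '[0,0.08,0.04,0, 0,0.08,0.04,0, 0,0.08,0.04,0, 0,0.08,0.04,0, 0,0.08,0.04,0]' -0.46 20 | f
python3 -m inch '[0,0.08,0.04,0, 0,0.08,0.04,0, 0,0.08,0.04,0, 0,0.08,0.04,0, 0,0.08,0.04,0]' -0.44 20 | f
```

```text
clock: 21.23 tcp_pos: [0.5814, -0.2185, 0.1754] wrist_force: [0.7, -0.6, -1.1] finger_gap: 0.0231 grip_force: 0.5 
clock: 21.65 tcp_pos: [0.5823, -0.2224, 0.1734] wrist_force: [0.2, -1.9, -0.4] finger_gap: 0.0238 grip_force: 0.5
```

```bash
f(){ grep -E "clock|tcp_pos|wrist_force|gap|grip" |tr '\n' ' ';echo; }
python3 -m inch '[0,0.08,0.04,0, 0,0.08,0.04,0, 0,0.08,0.04,0, 0,0.08,0.04,0, 0,0.08,0.04,0]' -0.42 20 | f
python3 -m inch '[0,0.08,0.03,0, 0,0.08,0.03,0, 0,0.08,0.03,0, 0,0,0,0, 0,0,0,0]' | f
```

```text
clock: 22.07 tcp_pos: [0.5831, -0.2262, 0.1714] wrist_force: [-0.7, 0.4, -0.3] finger_gap: 0.025 grip_force: 0.0 
clock: 22.48 tcp_pos: [0.5833, -0.2268, 0.1711] wrist_force: [-2.4, 6.8, 4.7] finger_gap: 0.0245 grip_force: 4.3
```

```bash
f(){ grep -E "clock|tcp_pos|wrist_force|gap|grip" |tr '\n' ' ';echo; }
python3 -m inch '[0,0.06,0.02,0, 0,0.06,0.02,0, 0,0.06,0.02,0, 0,0,0,0, 0,0,0,0]' | f
```

```text
clock: 22.9 tcp_pos: [0.5833, -0.227, 0.171] wrist_force: [-3.5, 11.3, 9.0] finger_gap: 0.0248 grip_force: 7.2
```

The glass is pressed flat on the uprights at about 10 N and held. I dwell once, unload, open slowly, and leave along the tilt direction.

```bash
f(){ grep -E "clock|tcp_pos|wrist_force|gap|grip" |tr '\n' ' ';echo; }
python3 -m inch '[0,0,0,0, 0,0,0,0, 0,0,0,0, 0,0,0,0, 0,0,0,0]' | f
python3 -m inch '[0,-0.05,-0.02,0, 0,-0.05,-0.02,0, 0,-0.05,-0.02,0, 0,0,0,0, 0,0,0,0]' | f
python3 -m inch '[0,0,0,0, 0,0,0,0, 0,0,0,0, 0,0,0,0, 0,0,0,0]' -0.38 20 | f
python3 -m inch '[0,0,0,0, 0,0,0,0, 0,0,0,0, 0,0,0,0, 0,0,0,0]' -0.33 20 | f
```

```text
clock: 23.32 tcp_pos: [0.5833, -0.2269, 0.171] wrist_force: [-3.8, 10.5, 10.2] finger_gap: 0.0244 grip_force: 7.2 
clock: 23.73 tcp_pos: [0.5833, -0.2268, 0.1711] wrist_force: [-1.5, 7.1, 6.0] finger_gap: 0.0245 grip_force: 4.5 
clock: 24.15 tcp_pos: [0.5834, -0.2275, 0.171] wrist_force: [-1.1, 4.8, 4.9] finger_gap: 0.0263 grip_force: 3.9 
clock: 24.57 tcp_pos: [0.5836, -0.2284, 0.1707] wrist_force: [-1.0, 4.3, 5.0] finger_gap: 0.0286 grip_force: 3.5
```

```bash
f(){ grep -E "clock|tcp_pos|wrist_force|gap|grip" |tr '\n' ' ';echo; }
python3 -m inch '[0,0,0,0, 0,0,0,0, 0,0,0,0, 0,0,0,0, 0,0,0,0]' -0.26 20 | f
python3 -m inch '[0,0,0,0, 0,0,0,0, 0,0,0,0, 0,0,0,0, 0,0,0,0]' -0.16 20 | f
python3 -m inch '[0,0,0,0, 0,0,0,0, 0,0,0,0, 0,0,0,0, 0,0,0,0]' 0 20 | f
```

```text
clock: 24.98 tcp_pos: [0.5837, -0.2294, 0.1703] wrist_force: [-0.7, -0.0, -0.0] finger_gap: 0.0316 grip_force: 0.1 
clock: 25.4 tcp_pos: [0.5836, -0.2289, 0.1704] wrist_force: [-0.2, 0.2, 0.1] finger_gap: 0.0359 grip_force: 0.0 
clock: 25.82 tcp_pos: [0.5837, -0.2289, 0.1705] wrist_force: [0.2, 0.3, 0.2] finger_gap: 0.0426 grip_force: 0.0
```

```bash
f(){ grep -E "clock|tcp_pos|wrist_force|gap|grip" |tr '\n' ' ';echo; }
python3 -m inch '[0,0.23,-0.44,0, 0,0.23,-0.44,0, 0,0.23,-0.44,0, 0,0.23,-0.44,0, 0,0.23,-0.44,0]' | f
python3 -m inch '[0,0.35,-0.66,0, 0,0.35,-0.66,0, 0,0.35,-0.66,0, 0,0.35,-0.66,0, 0,0.35,-0.66,0]' | f
python3 -m inch '[0,0,-2,0, 0,0,-2,0, 0,0,-2,0, 0,0,-2,0, 0,0,-2,0]' | f
python3 - <<'E'
from h import *
im=eyes.read_camera('side');im2=eyes.read_camera('scene')
a=cv2.resize(im[90:240,200:340],None,fx=2.8,fy=2.8)[:,:,::-1].copy(); b=cv2.resize(im2[180:330,170:310],None,fx=2.8,fy=2.8)[:,:,::-1].copy()
M=Rz(-1.3582)@R.from_euler('y',.4897).as_matrix();h=np.array([.5698,-.1643,0.036])
for c,i,ox,oy in((info('side'),a,200,90),(info('scene'),b,170,180)):
    for x in (-.01,0):
        for y,z in((-.08,.0325),(.08,.0325),(.08,.1625),(-.08,.1625)):
            u=proj(c,h+M@np.array([x,y,z]))[0]; cv2.circle(i,(int((u[0]-ox+.5)*2.8),int((u[1]-oy+.5)*2.8)),2,(0,0,255) if x else (0,255,255),-1)
cv2.imwrite('pics/p3.png',np.hstack([a,b]))
E
```

```text
clock: 26.23 tcp_pos: [0.5864, -0.2408, 0.1931] wrist_force: [-0.2, 0.3, -0.4] finger_gap: 0.0426 grip_force: 0.0 
clock: 26.65 tcp_pos: [0.5901, -0.2584, 0.2259] wrist_force: [-0.1, 0.4, -0.5] finger_gap: 0.0427 grip_force: 0.0 
clock: 27.07 tcp_pos: [0.5902, -0.2594, 0.3265] wrist_force: [0.5, -0.4, 0.0] finger_gap: 0.0426 grip_force: 0.0
```

View pics/p3.png

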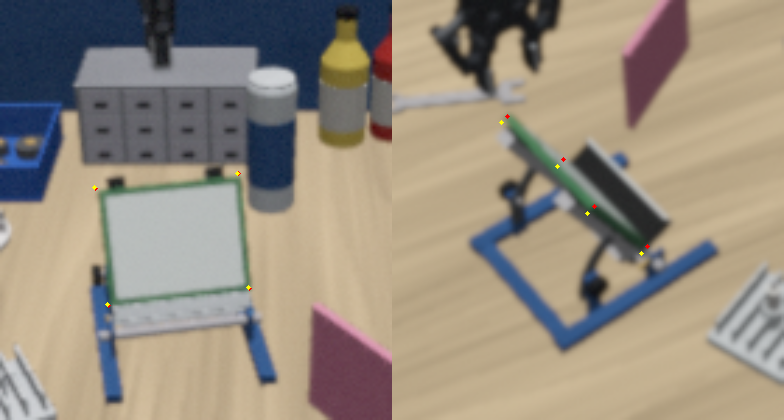

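Final view: the glass lies on the uprights with its outline on the predicted pose (side crop (100,192)–(248,290)), pale face out, foot on the shelf. The hand is well clear.

```bash
python3 -m inch '[0,0,0,0, 0,0,0,0, 0,0,0,0, 0,0,0,0, 0,0,0,0]' >/dev/null
python3 -c "
from workcell import env
print(env.hand_in())"
```

```text
the job is handed in; nothing more can be done
None
```

The job is handed in; the verdict was not shown. In the last picture the glass leans centred on the rack, ground face out, back along both uprights and foot on the shelf, with the hand clear and nothing else on the bench knowingly touched.

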